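# Swing out the long leaf support until it clicks

## Task

Two upturned table tops lie on the bench, each with a wooden swing-out bracket that will hold up a leaf. Take the longer bracket by its knob and swing it all the way out, past the steel spring ball, until it clicks home against its stop block, then let go. Leave the shorter bracket folded as it is.

Things in the scene. Friction and masses are not known exactly. Their poses are not given: they have to be found in the camera images.
- long_bracket (a joint): Hinge of the longer bracket, a dark bar 168 x 22 mm, its underside 20 and top 60 mm above the bench, on a vertical pin by a rail along one edge of a fixed 220 x 240 mm board. Radians: 0 = folded along the rail (start 0 to 0.35); grows anticlockwise seen from above, to 1.571, square to the rail, hard against the stop. Slight friction: stays where left; the spring ball needs up to 6 N at the knob.
- long_knob (a point): Centre of the top of the round upright knob on the longer bracket: 20 mm in diameter, 42 mm high, top 102 mm above the bench. Its x axis points along the bracket away from the hinge pin, z up: the pin's axis is 140 mm back along -x. The bracket ends about 17 mm beyond the knob's axis. The rail beside the folded bracket is 64 mm high; the steel strap with the pin, 67 mm.
- long_catch (a joint): Steel spring ball in a round brass plate in the pale board (18 mm thick), 84 mm out from the pin; a wooden stop block (40 x 22 x 26 mm) faces it, the seated bracket between them. Metres: 0 = ball up, 5 mm proud of the board; about 0.003 while the bracket is on top of it (the last 24 degrees of swing); back to 0 once the bracket has clicked past and is home.
- short_knob (a point): Centre of the top of the knob on the shorter bracket, of the same make (knob 20 mm in diameter, top 102 mm above the bench), on the smaller 190 x 200 mm board; its hinge pin is 75 mm back along the point's -x axis; bracket 100 mm long overall. Not to be swung.

How it is judged (in metres and radians):
At the end, for the whole second after the job is handed in: The longer bracket is swung out to within 10 degrees of its end stop (joint above 1.40), at rest and let go, with the spring ball sprung up behind it (pressed less than 1.5 mm); the shorter bracket's knob is within 20 mm of where it began (value of joint long_bracket above 1.4 rad and value of joint long_catch below 0.0015 m and velocity of joint long_bracket between -0.05 and 0.05 rad/s and distance of short_knob from where it was at the start of the episode below 0.02 m); the robot touches nothing.
It fails at once if the shorter bracket is swung (its knob moves more than 20 mm) (distance of short_knob from where it was at the start of the episode above 0.02 m).
It also fails if it takes over 34 s, if anything falls off the work surface, if the arm or the gripper's body presses on something with over 40 N, if the wrist force passes 120 N, or if a joint passes its speed limit or range.

## Robot

A 6-joint arm with a two-finger parallel gripper is mounted at the origin on the work surface. World frame = base frame: x ahead of the robot, y to its left, z up, the work surface at z = 0. Lengths are in mm, angles in rad, forces in N, time in s.
With the tool pointing down it reaches from about 325 to 850 mm from the base axis. Payload 4.4 kg.
Tool frame: the origin (TCP) lies at the very end of the fingers, on their centre line; the grasp point (between the pads) lies 19 mm behind it; z points along the fingers, y is the line along which they close (so a half turn about z gives the same grasp; the last joint's range is limited). The gripper opens to 94 mm and grips with 3 to 60 N. Pads are 16 mm wide; open, the fingers measure 119 mm over their backs; the gripper's body (75 mm by 177 mm) begins 78 mm behind the grasp point.
Start: joints at [1.198, 0.207, 1.542, -0, 1.393, -0.15], TCP at [126.502, 560.914, 205.447] pointing down, gripper open.
Joint ranges: [-2.73, 2.73], [-0.86, 2.22], [0.23, 2.46], [-1.11, 4.25], [0.08, 2.63], [-2.82, 2.82]. Speed limits (rad/s): [2.79, 2.79, 3.14, 3.14, 3.14, 3.14].

## Interface

Orientations are given as a 3x3 rotation matrix whose columns are the frame's x, y, z axes.
In Python, from station import robot gives the robot as it stands.
- The arm moves only by the tool drive_tool, never from a script. Its argument "series" is a list of rows, each a list of 7 numbers: the opening, from 0 (shut) to 1 (fully open), then the shift along the tool's x, y, z in mm, then the turn, a rotation vector about the tool's x, y, z in rad. A call has 1 to 12 rows; each row is the pose to reach, as a shift and turn from the pose commanded when the call began, along the tool's axes at that moment; what a row does not reach only later rows make up. A row lasts 1/8 s, in which the tool goes at most 62.5 mm and 10.7 degrees, less where a joint would pass 70% of its speed; a pose out of reach is approached as far as the arm can. A call with a gripper value outside its range is refused whole. The fingers move at their own pace and stop on an object; the grip force is fixed at half the most. Time passes only in rows, so rows that repeat a pose let the fingers close. It gives the time, the measured TCP pose, the force, the opening and the grip force at its end, in the units of the state.
- robot.read_state(): the state, without advancing time (a new reading comes with each control period).
- robot.camera(name): name is "scene" or "top" or "wrist"; returns (picture, depth): 384x512x3 uint8, red, green, blue; 384x512 float32, mm along the optical axis (not along the pixel's ray), 0 where there is no reading.
- robot.camera_params(name): a dict with "camera_matrix" (3x3 intrinsics, pixels), "view" (4x4, takes a point from world to camera coordinates). Camera axes: x right, y down, z forward; pixel columns grow to the right and rows downward; lengths in mm; the calibration is good to about 2 mm. A picture is of the moment at which its call begins: read the wrist's pose just before it. camera_params takes no time and is no camera call; for the wrist camera it gives the pose at the moment of the call.
- robot.job_done(): hands the job in; it is judged then, once.
The state is a dict: "t": time; "joints": joint angles; "qd": joint speeds; "effort": joint torques, N m; "eef_pos": TCP position; "eef_rot": TCP orientation; "force": force on the tool from outside, world axes, zero at the start; "moment": the same for the moment, N m; "opening": opening from 0.0 (shut) to 1.0 (fully open); "gripper_force": force on a finger pad.
Only numpy, scipy, OpenCV 4.12 (cv2) and the standard library are available. Lean on these libraries where they do the work, as an engineer would, in place of code of your own. Each camera call takes 0.05 s, during which the arm holds its last target. There are 200 camera calls.

## Working session

There is one attempt and no reset: what is moved stays moved. The work goes in short steps, Python scripts to look and compute and a tool call to move; the robot and the scene stay as the last step left them, time stands still between calls to the robot, and variables do not carry over. Pictures are saved under pics/ and viewed, at most 10 in all, crops included, and the job is handed in when it is done.

Besides the shell and the picture viewer there is one more tool, called after ">>>" in YAML: its name, and indented under it one key for each argument. drive_tool: Moves the arm, as the interface text tells. Its arguments: {"type":"object","properties":{"series":{"type":"array"}},"required":["series"]}

```bash
mkdir -p pics; python3 - <<'E'
from station import robot
import cv2,numpy as np
for n in("top","scene"):
    p,d=robot.camera(n);c=robot.camera_params(n)
    np.savez(f"{n}.npz",p=p,d=d,K=c["camera_matrix"],V=c["view"])
    cv2.imwrite(f"pics/{n}0.png",p[:,:,::-1])
s=robot.read_state();print(s["t"],s["eef_pos"],s["eef_rot"],s["force"])
E
```

```text
0.1 [126.24113093 560.24116499 204.41827376] [[-9.75499722e-01  2.19999400e-01 -7.46503627e-04]
 [ 2.20000445e-01  9.75497938e-01 -1.89142980e-03]
 [ 3.12099327e-04 -2.00932038e-03 -9.99997933e-01]] [ 0.41275456 -0.46884109 -0.5069329 ]
```

View pics/top0.png

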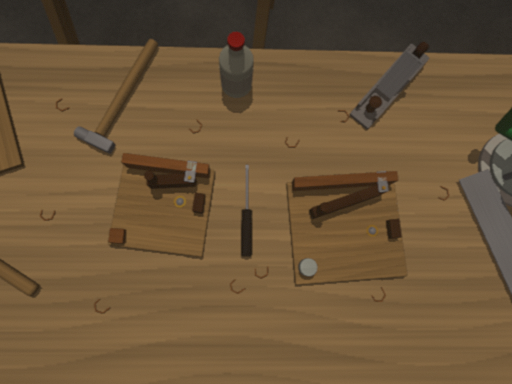

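View pics/scene0.png

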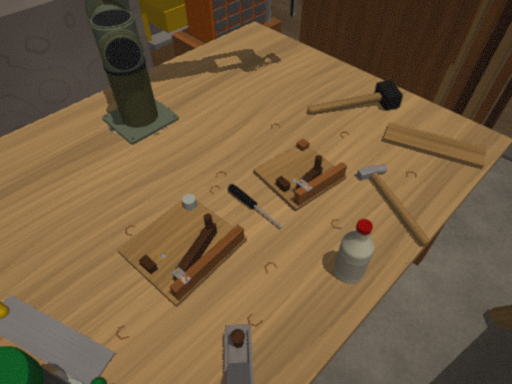

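The top view shows the long bracket with its knob near (316,212), its pin near (382,184), the ball at (372,230) and the stop block at (393,229). The short bracket is on the left, with its knob near (151,181).

```bash
cat >h.py <<'E'
import numpy as np
def ray(K,V,uv,z):
    R,t=V[:3,:3],V[:3,3]; o=-R.T@t; d=R.T@np.linalg.inv(K)@[uv[0],uv[1],1.]
    return o+d*(z-o[2])/d[2]
def proj(K,V,P):
    c=K@(V[:3,:3]@np.array(P,float)+V[:3,3]);return c[:2]/c[2]
E
python3 - <<'E'
import numpy as np,cv2
from h import *
f=np.load("top.npz");p,d,K,V=f["p"],f["d"],f["K"],f["V"]
print(K,V, proj(K,V,[126,560,205]))
for n,uv,z in[("knob",(316,212),102),("pin",(382,184),67),("ball",(372,230),23),("stop",(393,229),44),("shortknob",(151,181),102),("shortpin",(190,171),67),("whitecap",(308,268),40)]:
    print(n,ray(K,V,uv,z).round(0))
# height map
v,u=np.mgrid[:384,:512]; c=np.stack([(u+.0-K[0,2])/K[0,0]*d,(v-K[1,2])/K[1,1]*d,d],-1)
W=(c-V[:3,3])@V[:3,:3]; np.save("W.npy",W)
m=(W[...,2]>92)&(W[...,2]<112)&(d>0)
n,l,s,ce=cv2.connectedComponentsWithStats(m.astype(np.uint8))
for i in range(1,n):
    q=W[l==i];print(s[i],ce[i],q.mean(0).round(1))
c=cv2.resize(p[150:300,80:420],None,fx=2.35,fy=2.35,interpolation=cv2.INTER_CUBIC)
f2=np.load("scene.npz")["p"][180:310,110:270]
cv2.imwrite("pics/c1.png",np.vstack([cv2.resize(p[160:290,280:415],(600,578//1),interpolation=cv2.INTER_CUBIC)])[:,:,::-1])
E
```

```text
[[400.99902763   0.         254.14501605]
 [  0.         400.99902763 187.42711202]
 [  0.           0.           1.        ]] [[ 1.83504680e-03 -9.99232363e-01  3.91320592e-02 -1.81024882e+01]
 [-9.81548475e-01 -9.28206829e-03 -1.90988049e-01  5.99112900e+02]
 [ 1.91204666e-01 -3.80595410e-02 -9.80812034e-01  7.72819005e+02]
 [ 0.00000000e+00  0.00000000e+00  0.00000000e+00  1.00000000e+00]] [-143.28628332  488.30832985]
knob [ 543. -134.  102.]
pin [ 607. -280.   67.]
ball [ 516. -269.   23.]
stop [ 516. -307.   44.]
shortknob [601. 188. 102.]
shortpin [631. 117.  67.]
whitecap [ 436. -126.   40.]
[423  42   4   5   8] [424.75  43.75] [ 913.9 -383.7   92.9]
[403  50  21  18 156] [412.5         58.51923077] [ 876.2 -352.1   96.7]
[219  63   1   1   1] [219.  63.] [849.2  60.1 109.9]
[220  64  34  17 141] [236.56737589  74.65957447] [828.   23.8 102.2]
[495 121  17  20 121] [503.00826446 131.74380165] [ 712.  -526.2  104.2]
[144 171  11  10  87] [149.25287356 175.62068966] [612.6 192.2 100.3]
[320 202  10  11  83] [324.56626506 206.78313253] [ 553.6 -151.2  100.8]
```

View pics/c1.png

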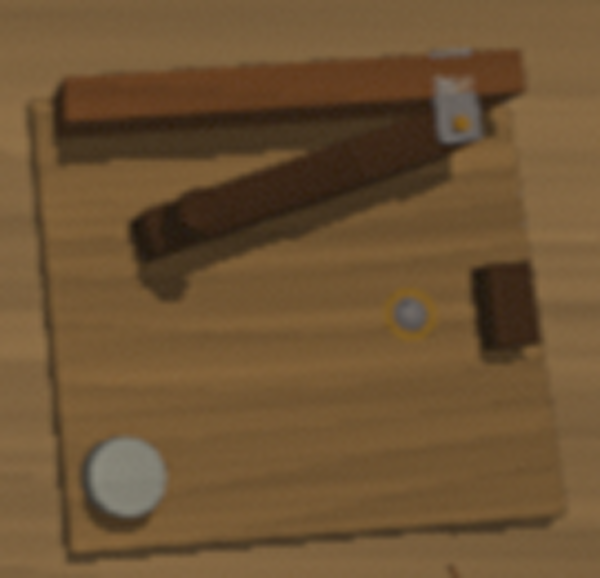

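```bash
python3 - <<'E'
import numpy as np,cv2
from h import *
f=np.load("top.npz");p,d,K,V=f["p"],f["d"],f["K"],f["V"]
W=np.load("W.npy")
pin=ray(K,V,(280+462*.225,160+122*.225),67);print("pin",pin)
ball=ray(K,V,(280+411*.225,160+314*.225),23);print("ball",ball,np.linalg.norm((ball-pin)[:2]))
r=lambda v:np.degrees(np.arctan2(v[1],v[0]))
box=np.zeros(d.shape,bool);box[165:200,290:400]=1
hsv=cv2.cvtColor(p,cv2.COLOR_RGB2HSV)
m=box&(abs(W[...,2]-64)<6)&(W[...,0]>600)&(hsv[...,1]>120)&(p[...,0]>80)
q=W[m][:,:2].astype(np.float32);print(len(q),cv2.minAreaRect(q))
l=cv2.fitLine(q,cv2.DIST_HUBER,0,.01,.01).ravel();print("rail dir",l,r(l[:2]))
print("cap h",W[268,308])
# knob in both views
for n in("top","scene"):
    f=np.load(n+".npz");p,d,K,V=f["p"],f["d"],f["K"],f["V"]
    v,u=np.mgrid[:384,:512]; c=np.stack([(u+.5-K[0,2])/K[0,0]*d,(v+.5-K[1,2])/K[1,1]*d,d],-1)
    X=(c-V[:3,3])@V[:3,:3]
    m=(X[...,2]>96)&(X[...,2]<108)&(np.hypot(X[...,0]-553,X[...,1]+150)<30)
    k=X[m];print(n,len(k),k.mean(0),k.min(0),k.max(0))
    for h in (98,):
        pass
    kn=k.mean(0);print("dist pin",np.linalg.norm((kn-pin)[:2]),"ang",r(kn-pin))
# scene pin/knob check
print(proj(K,V,pin),proj(K,V,[554,-151,102]))
E
```

```text
pin [ 599.97693877 -284.12557191   67.        ]
ball [ 514.139567   -269.89904793   23.        ] 87.00832361178794
967 ((612.9180908203125, -208.04397583007812), (34.36914825439453, 219.7734375), 3.8998255729675293)
rail dir [ 8.0047779e-02 -9.9679101e-01  6.1907385e+02 -2.0436969e+02] -85.40868
cap h [ 435.61019204 -125.34998891   44.87582211]
top 80 [ 552.85855864 -152.34658363  100.89562084] [ 544.03980588 -161.15163526   96.98035031] [ 562.30357169 -143.06401547  103.60831137]
dist pin 139.94943192856147 ang 109.67481960205414
scene 50 [ 557.25995315 -153.01024322  100.37201718] [ 548.99172518 -161.21194397   96.18196829] [ 565.24011644 -143.04326079  103.28168332]
dist pin 137.8984056396379 ang 108.04545604719394
[176.20118523 270.25787598] [207.23894148 215.4288346 ]
```

>>> drive_tool:
  series:
    - [0.5,-574,-602,65,0,0,1.012]
    - [0.5,-574,-602,65,0,0,1.012]
    - [0.5,-574,-602,65,0,0,1.012]
    - [0.5,-574,-602,65,0,0,1.012]
    - [0.5,-574,-602,65,0,0,1.012]
    - [0.5,-574,-602,65,0,0,1.012]
    - [0.5,-574,-602,65,0,0,1.012]
    - [0.5,-574,-602,65,0,0,1.012]
    - [0.5,-574,-602,65,0,0,1.012]
    - [0.5,-574,-602,65,0,0,1.012]
    - [0.5,-574,-602,65,0,0,1.012]
    - [0.5,-574,-602,65,0,0,1.012]

```text
t: 1.6
eef_pos: [511.3, -82.4, 146.5]
eef_rot: [[-0.33, 0.944, -0.0], [0.944, 0.33, 0.0], [0.001, -0.0, -1.0]]
force: [0.4, 0.6, 0.3]
opening: 0.502
gripper_force: 0.0
```

>>> drive_tool:
  series:
    - [0.5,0,0,0,0,0,0]
    - [0.5,0,0,0,0,0,0]

```text
t: 1.85
eef_pos: [509.9, -80.1, 146.2]
eef_rot: [[-0.33, 0.944, -0.002], [0.944, 0.33, 0.001], [0.002, -0.002, -1.0]]
force: [-0.1, -0.1, 0.1]
opening: 0.5
gripper_force: 0.0
```

```bash
python3 - <<'E'
from station import robot
import numpy as np
s=robot.read_state();print(s["eef_pos"],s["joints"])
R=np.array(s["eef_rot"]);print(R.T@(np.array([554,-152.5,140])-s["eef_pos"]))
E
```

```text
[509.89650104 -80.08039064 146.2428198 ] [-3.23856542e-01  1.41679725e-01  1.74593394e+00  4.44131577e-04
  1.25630503e+00 -6.60343646e-01]
[-82.92852943  17.74032079   6.06887673]
```

>>> drive_tool:
  series:
    - [0.5,-45,9,3,0,0,0]
    - [0.5,-83,18,6,0,0,0]
    - [0.5,-83,18,6,0,0,0]
    - [0.5,-83,18,6,0,0,0]

```text
t: 2.35
eef_pos: [554.4, -150.9, 140.9]
eef_rot: [[-0.332, 0.943, -0.001], [0.943, 0.332, 0.001], [0.001, -0.001, -1.0]]
force: [0.1, 0.3, 1.3]
opening: 0.501
gripper_force: 0.0
```

```bash
python3 - <<'E'
from station import robot
import numpy as np,cv2
from h import *
c=robot.camera_params("wrist");p,d=robot.camera("wrist");K,V=c["camera_matrix"],c["view"]
s=robot.read_state();print(s["t"],s["eef_pos"])
print(V.round(3),K[0,0])
v,u=np.mgrid[:384,:512]; X=(np.stack([(u+.5-K[0,2])/K[0,0]*d,(v+.5-K[1,2])/K[1,1]*d,d],-1)-V[:3,3])@V[:3,:3]
m=(abs(X[...,2]-102)<5)&(np.hypot(X[...,0]-554,X[...,1]+152)<30)&(d>0)
k=X[m];print(len(k))
if len(k):print(np.median(k,0),(k.min(0)+k.max(0))/2)
cv2.circle(p,tuple(int(a) for a in proj(K,V,[554,-152.5,102])),3,(0,255,0),-1)
cv2.imwrite("pics/w1.png",p[:,:,::-1])
E
```

```text
2.4 [ 554.37448742 -150.91248707  140.98402479]
[[ 9.43000e-01  3.32000e-01 -2.00000e-03 -4.72035e+02]
 [ 3.23000e-01 -9.16000e-01  2.37000e-01 -3.26392e+02]
 [ 7.70000e-02 -2.24000e-01 -9.72000e-01  2.50637e+02]
 [ 0.00000e+00  0.00000e+00  0.00000e+00  1.00000e+00]] 273.8606844721733
424
[ 553.19381149 -150.63459744  101.7325801 ] [ 553.4591285  -151.31705331  100.36773924]
```

View pics/w1.png

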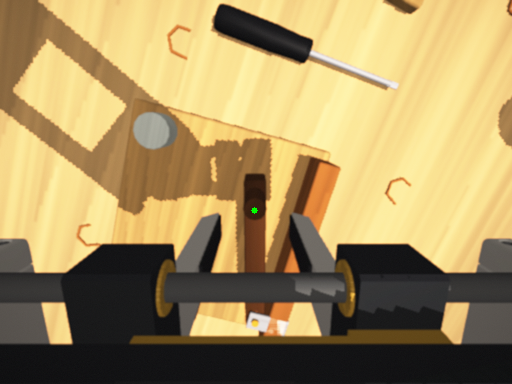

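The wrist view puts the knob at (254,210), midway between the fingers and less than 2 mm from the TCP axis. I'll descend to z≈72 and close.

>>> drive_tool:
  series:
    - [0.5,0,0,35,0,0,0]
    - [0.5,0,0,69,0,0,0]
    - [0.5,0,0,69,0,0,0]
    - [0.15,0,0,69,0,0,0]
    - [0.15,0,0,69,0,0,0]
    - [0.15,0,0,69,0,0,0]
    - [0.15,0,0,69,0,0,0]

```text
t: 3.28
eef_pos: [556.1, -153.2, 73.4]
eef_rot: [[-0.331, 0.944, 0.002], [0.944, 0.331, -0.001], [-0.001, 0.002, -1.0]]
force: [-1.2, 0.8, 4.5]
opening: 0.209
gripper_force: 30.0
```

>>> drive_tool:
  series:
    - [0.15,-1,-17.1,0,0,0,-0.122]
    - [0.15,-4.2,-33.9,0,0,0,-0.244]
    - [0.15,-9.3,-50.2,0,0,0,-0.367]
    - [0.15,-16.4,-65.7,0,0,0,-0.489]
    - [0.15,-25.3,-80.3,0,0,0,-0.611]
    - [0.15,-36,-93.7,0,0,0,-0.733]
    - [0.15,-48.2,-105.7,0,0,0,-0.855]
    - [0.15,-48.2,-105.7,0,0,0,-0.855]

```text
t: 4.28
eef_pos: [472.0, -234.3, 73.3]
eef_rot: [[-0.928, 0.372, 0.002], [0.372, 0.928, -0.001], [-0.002, 0.0, -1.0]]
force: [-0.5, 2.4, 6.5]
opening: 0.208
gripper_force: 30.0
```

>>> drive_tool:
  series:
    - [0.15,-0.6,-13.4,0,0,0,-0.096]
    - [0.15,-2.6,-26.7,0,0,0,-0.192]
    - [0.15,-5.8,-39.8,0,0,0,-0.288]
    - [0.15,-10.2,-52.4,0,0,0,-0.384]
    - [0.15,-14.2,-61.4,0,0,0,-0.454]
    - [0.15,-15.5,-63.6,0,0,0,-0.465]
    - [0.15,-15.5,-63.6,0,0,0,-0.465]

```text
t: 5.15
eef_pos: [463.1, -294.1, 73.2]
eef_rot: [[-0.997, -0.083, 0.001], [-0.083, 0.996, 0.007], [-0.001, 0.007, -1.0]]
force: [-0.5, 11.5, 11.9]
opening: 0.207
gripper_force: 30.0
```

>>> drive_tool:
  series:
    - [0.5,0,0,0,0,0,0]
    - [0.5,0,0,0,0,0,0]
    - [0.5,0,0,0,0,0,0]
    - [0.5,0,0,-40,0,0,0]
    - [0.5,0,0,-90,0,0,0]
    - [0.5,40,0,-110,0,0,0]
    - [0.5,40,0,-110,0,0,0]

```text
t: 6.02
eef_pos: [422.1, -302.9, 184.0]
eef_rot: [[-0.997, -0.083, 0.003], [-0.083, 0.997, -0.003], [-0.002, -0.003, -1.0]]
force: [0.2, -0.1, -0.0]
opening: 0.501
gripper_force: 0.0
```

```bash
python3 - <<'E'
from station import robot
import numpy as np,cv2
p,d=robot.camera("top");c=robot.camera_params("top");K,V=c["camera_matrix"],c["view"]
v,u=np.mgrid[:384,:512]; X=(np.stack([(u+.5-K[0,2])/K[0,0]*d,(v+.5-K[1,2])/K[1,1]*d,d],-1)-V[:3,3])@V[:3,:3]
for x,y in((461,-295),(612,192)):
    m=(abs(X[...,2]-102)<6)&(np.hypot(X[...,0]-x,X[...,1]-y)<40)&(d>0);k=X[m]
    if len(k):print(len(k),k.mean(0),np.degrees(np.arctan2(k.mean(0)[1]+284,k.mean(0)[0]-601)))
cv2.imwrite("pics/e.png",cv2.resize(p[150:300,270:430],(640,600))[:,:,::-1])
print(robot.read_state()["force"])
E
```

```text
87 [ 460.14928568 -294.08066546  100.89028028] -175.90632933262282
81 [611.86046264 191.70281868 100.60036814] 88.69214440226729
[ 0.01368108 -0.15876723 -0.35069499]
```

View pics/e.png

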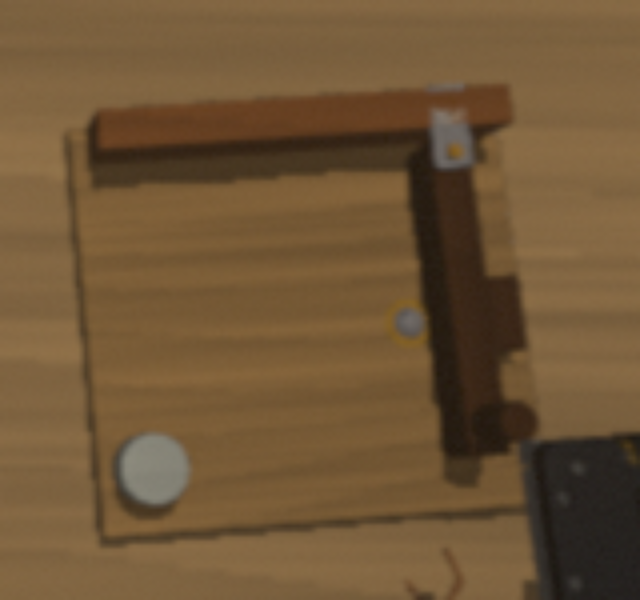

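The bracket lies against the stop block at (505,310). The ball at (408,322) is exposed beside it, the swing angle is about 184° (square to the rail), the short knob hasn't moved and the gripper is clear.

```bash
python3 -c "
from station import robot
print(robot.job_done())"
```

```text
the job is handed in; nothing more can be done
None
```

The longer bracket is swung out square against its stop block, with the spring ball exposed behind it and the gripper clear; the shorter bracket has not moved, and the job was handed in just after 6 s on the robot's clock (no verdict came back).

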